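# Open the gauge case and hold its side gate

### The arm

A 6-joint arm with a two-finger parallel gripper is mounted at the origin on the work surface. World frame = base frame: x ahead of the robot, y to its left, z up, the work surface at z = 0. Lengths are in m, angles in rad, forces in N, time in s.
With the tool pointing down it reaches from about 0.425 to 0.95 m from the base axis. Payload 14.7 kg.
Tool frame: the origin (TCP) lies at the very end of the fingers, on their centre line; the grasp point (between the pads) lies 19 mm behind it; x points along the fingers, z is the direction in which the jaws open and shut, and the axes are right-handed (so a half turn about x gives the same grasp; the last joint's range is limited). The gripper opens to 85 mm and grips with 20 to 120 N. Pads are 22 mm wide; open, the fingers measure 114 mm over their backs; the gripper's body (76 mm by 85 mm) begins 54 mm behind the grasp point. The pads swing forward as they close: fully open they stand 13 mm farther back than shut.
Start: joints at [-1.307, 0.48, 1.596, -0, 1.065, -0.047], TCP at [0.199, -0.619, 0.231] pointing down, gripper open.
Joint ranges: [-2.75, 2.75], [-0.82, 2.05], [0.23, 2.67], [-1.56, 4.7], [0.09, 2.69], [-2.92, 2.92]. Speed limits (rad/s): [1.89, 1.89, 2.39, 3.01, 3.01, 3.01].

### API

Orientations are given as a rotation vector (axis times angle).
In Python, from plant import robot gives the robot as it stands.
- The arm moves only by the tool apply_moves, never from a script. Its argument "rows" is text: rows parted by semicolons, each of 7 numbers parted by spaces: the gripper command: -1 is shut, 1 is fully open, values between are in proportion, then the shift along the world's x, y, z in m, then the turn, a rotation vector about the world's x, y, z in degrees. A call has 1 to 12 rows; each row is the pose to reach, as a shift and turn from the pose commanded when the call began; what a row does not reach only later rows make up. A row lasts 1/10 s, in which the tool goes at most 50 mm and 8.59 degrees, less where a joint would pass 70% of its speed; a pose out of reach is approached as far as the arm can. A call with a gripper value outside its range is refused whole. The fingers move at their own pace and stop on an object; "squeeze" is the grip in N (left out, the last holds). Time passes only in rows, so rows that repeat a pose let the fingers close. It gives the time, the measured TCP pose, the force and the opening at its end, in the units of the state.
- robot.get_state(): the state, without advancing time (a new reading comes with each control period).
- robot.read_camera(name): name is "side" or "top" or "wrist"; returns a dict with "color" (384x512x3 uint8, red, green, blue), "fx", "fy", "cx", "cy" (pixels), "dist" ([k1, k2, p1, p2, k3] as OpenCV has them; the pictures are not rectified), "pose" (4x4, takes a point from camera to world coordinates); the wrist camera has in their place "hand_eye" (4x4, takes a point from camera to tool coordinates, whose origin is the TCP and whose axes are the tool frame's). Camera axes: x right, y down, z forward; pixel columns grow to the right and rows downward; lengths in m; the calibration is good to about 2 mm. A picture is of the moment at which its call begins: read the wrist's pose just before it. There is no depth.
- robot.job_done(): hands the job in, once; it reports no verdict.
Trained networks look in the newest picture that a camera, given by its name, has taken for a name from the list of things; names that differ only in an ending like _2 or _b are one class to them, and where a whole thing is asked for, a point or a joint stands for the part that bears it (a point fixed in the world has none). Each returns a list of dicts, best first, with "score" (0 to 1); they miss things now and then, are a little off and sometimes report something else, mostly with a low value. They report only what shows in the picture. A call takes as long as a camera call.
- robot.regions_of(camera, label): "mask" (384x512 bool, what is visible of it).
- robot.tip_of(camera, label): "point" ([x, y, z] in m, in the coordinates of the camera as it stood for that picture, good to about 4 mm: a listed point, or the origin of a listed thing).
The state is a dict: "time_s": time; "joint_positions": joint angles; "dq": joint speeds; "joint_efforts": joint torques, N m; "ee_pos": TCP position; "ee_rot": TCP orientation; "wrist_force": force on the tool from outside, world axes, zero at the start; "ft_torque": the same for the moment, N m; "width": finger opening in m.
Only numpy, scipy, OpenCV 4.12 (cv2) and the standard library are available. Lean on these libraries where they do the work, as an engineer would, in place of code of your own. Each camera call takes 0.05 s, during which the arm holds its last target. There are 200 camera calls.

### The job

Open the grey transport case so that a colleague can slide the gauge out: raise its stiff lid to about 70 degrees and leave it standing there, then squeeze together the catch with the two slim round pegs, and only after that the catch with the two broad paddles, all the way. Then swing the gate out by its upright post past its click stop until it stands square to the side of the case, and finish while still holding it there against its spring. Leave the other things on the bench, and the gauge inside, where they are.

Things in the scene. Friction and masses are not known exactly. Their poses are not given: they have to be found in the camera images.
- tub: Grey open-topped transport case fixed to the bench, 204 mm (its x) by 160 mm (its y), walls 146 mm high. Origin: centre of its underside, on the bench. Its +y side holds the gate, its -y side the lid's hinge. A rail 13 mm wide runs along x over the gate at y = 75 mm, its top 115 mm up; the catches stand on it.
- lid (a joint): Angle of the aluminium lid, rad: 0 shut (level), grows as it rises, end stop 1.9. Stiff hinge (about 0.5 N m of friction): it stays at any angle. Its hinge line runs along the case's x axis at case y = -75 mm, 156 mm above the bench. The lid is 212 x 158 x 6 mm; shut, it covers the catches.
- lid_bar (a point): Centre of the lid's steel pull bar: round, 10 mm thick, 80 mm free length along the case's x, in the plane of the lid, 198 mm from the hinge line, with a free gap of 35 mm between bar and lid edge for one finger (a wide-open gripper would come down on the lid). It can be pinched from above across its thickness and turns between the fingers as the lid rises.
- pegs (a joint): How far each of the two jaws of the peg catch has been squeezed inward, m: 0 locked, 0.009 fully squeezed (end stop). The two jaws are geared together, so both move the same way inward; about 6 N; they stay where they are put. Unlocks the gate from about 0.006 on; squeeze it right to the stop.
- pegs_mid (a point): Centre of the catch with two slim upright black pegs (12 mm round, 30 mm high): midway between the pegs, half-way up them. The pegs stand side by side along the case's x, 44 mm over their outer faces when locked, 26 mm when squeezed; their tops are 149 mm above the bench. Which end of the rail it is at (case x = -50 or +50 mm) varies.
- paddles (a joint): The same for the paddle catch: 0 locked, 0.009 fully squeezed; about 6 N; stays where it is put. To be squeezed after the pegs.
- paddles_mid (a point): Centre of the catch with two broad upright black paddles (12 mm thick, 32 mm wide along the case's y, 30 mm high), same spacing and heights as the pegs: 44 mm over the outer faces when locked, 26 mm when squeezed. It is at the other end of the rail.
- gate_swing (a joint): Angle of the gate, rad: 0 shut, grows as it swings outward, end stop 1.75; 1.57 is square to the side of the case. Its upright hinge axis is at case x = -88 mm, y = 75 mm; opening turns counter-clockwise seen from above. Locked by both catches. A click stop must be passed between about 0.5 and 0.9 rad (some 5 to 10 N at the post); a spring always pulls it back (about 3 N at the post when wide open), and when let go it closes or comes to rest half open at the click stop.
- gate: The aluminium gate, 168 mm long, 8 mm thick, its top 92 mm above the bench (two small keepers on it reach 103 mm). Origin on its hinge axis at bench height; its x axis runs along the gate to its free end, y outward.
- pull_grip (a point): The place to grip the gate from above: on the axis of its upright round steel post, 123 mm above the bench. The post is 14 mm thick, reaches from 68 to 142 mm up and stands 40 mm outside the gate near its free end, 155 mm from the hinge axis (gate frame x = 150, y = 40 mm). Held from above, the post can turn between the fingers.
- gauge: Round black vacuum gauge 68 mm across, 26 mm thick, with a white stub, lying face up inside the case; leave it there.
- reservoir: White jar with black cap, 52 mm across, 105 mm high, standing near the case; origin under its centre; leave it alone.
- grease_tube: Flat grey tube 100 x 34 x 14 mm lying on the bench; leave it alone.
- seal_ring: Black rubber ring 32 mm across, 6 mm high, lying on the bench; leave it alone.
- screwdriver: Black-handled screwdriver lying on the bench; leave it alone.
- wrench: Steel wrench lying on the bench; leave it alone.
- diaphragm: Black disc 116 mm across, 16 mm high, lying on the bench; leave it alone.

How it is judged:
By the outcome, as a careful person would: the job done as asked, in the order asked, and still so for the second after the job is handed in, while the arm keeps its last pose, push and grip.
It also fails if it takes over 69 s, if anything falls off the work surface, if the arm or the gripper's body presses on something with over 40 N, if the wrist force passes 120 N, or if a joint passes its speed limit or range.

## Working session

There is one attempt and no reset: what is moved stays moved. The work goes in short steps, Python scripts to look and compute and a tool call to move; the robot and the scene stay as the last step left them, time stands still between calls to the robot, and variables do not carry over. Pictures are saved under pics/ and viewed, about 8 in all and at most 12, crops included, and the job is handed in when it is done.

Besides the shell and the picture viewer there is one more tool, called as a command line: name --argument value ..., lists and objects as JSON in quotes. apply_moves: Moves the arm, as the interface text tells. Its arguments: {"type":"object","properties":{"rows":{"type":"string"},"squeeze":{"type":"number"}},"required":["rows"]}

```bash
mkdir -p pics; ls; cat > h.py <<'E'
import numpy as np, cv2
from scipy.spatial.transform import Rotation as R
from plant import robot
def look(cam, save=None):
    s=robot.get_state(); c=robot.read_camera(cam)
    if cam=='wrist':
        T=np.eye(4);T[:3,:3]=R.from_rotvec(s['ee_rot']).as_matrix();T[:3,3]=s['ee_pos']
        c['pose']=T@c['hand_eye']
    if save: cv2.imwrite('pics/'+save,c['color'][:,:,::-1])
    return c
def pts(cam,c,labels):
    for l in labels:
        for d in robot.tip_of(cam,l)[:2]:
            p=c['pose']@np.r_[d['point'],1]
            print(cam,l,round(d['score'],2),p[:3].round(4))
def ray(c,uv,z):
    K=np.array([[c['fx'],0,c['cx']],[0,c['fy'],c['cy']],[0,0,1.]])
    u=cv2.undistortPoints(np.array([[uv]],float),K,np.array(c['dist']))[0,0]
    d=c['pose'][:3,:3]@np.r_[u,1];o=c['pose'][:3,3]
    return o+d*(z-o[2])/d[2]
E
python3 - <<'E'
from h import *
s=robot.get_state();print({k:np.round(v,3) for k,v in s.items()})
for cam in ['top','side']:
    c=look(cam,cam+'0.png')
    print(c['pose'].round(3))
    pts(cam,c,['tub','lid_bar','pegs_mid','paddles_mid','gate','pull_grip','reservoir','diaphragm'])
a=cv2.imread('pics/top0.png');b=cv2.imread('pics/side0.png')
cv2.imwrite('pics/c0.png',np.vstack([cv2.resize(a,(400,300)),cv2.resize(b,(400,300))]))
E
```

```text
pics
{'time_s': np.float64(0.0), 'joint_positions': array([-1.307,  0.481,  1.597, -0.   ,  1.065, -0.047]), 'dq': array([-0.002, -0.   , -0.001,  0.   , -0.   , -0.001]), 'joint_efforts': array([ 1.0000e-03, -9.5063e+01, -4.3017e+01, -0.0000e+00,  1.2000e-02,
        0.0000e+00]), 'ee_pos': array([ 0.199, -0.618,  0.231]), 'ee_rot': array([ 0.978,  1.341, -0.977]), 'wrist_force': array([ 0.05 , -0.732,  1.142]), 'ft_torque': array([ 0.043,  0.035, -0.003]), 'width': np.float64(0.086)}
[[-0.01  -0.992  0.128  0.408]
 [-1.     0.008 -0.015  0.115]
 [ 0.014 -0.128 -0.992  1.255]
 [ 0.     0.     0.     1.   ]]
top lid_bar 0.72 [0.6473 0.0427 0.1605]
top paddles_mid 0.55 [0.5838 0.0262 0.1324]
top paddles_mid 0.4 [0.7002 0.0093 0.1222]
top pull_grip 0.61 [0.6979 0.0064 0.125 ]
top reservoir 0.8 [ 0.4281 -0.0284 -0.0036]
top diaphragm 0.62 [ 0.5435  0.4258 -0.0038]
[[-0.999 -0.033  0.004  0.572]
 [-0.029  0.809 -0.587  0.826]
 [ 0.017 -0.586 -0.81   1.13 ]
 [ 0.     0.     0.     1.   ]]
side tub 0.79 [ 0.5908 -0.0688  0.0031]
side lid_bar 0.78 [0.6436 0.0486 0.1635]
side pegs_mid 0.63 [ 0.6696 -0.0207  0.1349]
side paddles_mid 0.7 [0.5842 0.0265 0.1323]
side pull_grip 0.91 [0.6988 0.0096 0.1208]
side diaphragm 0.86 [ 0.5494  0.4311 -0.    ]
```

View pics/c0.png

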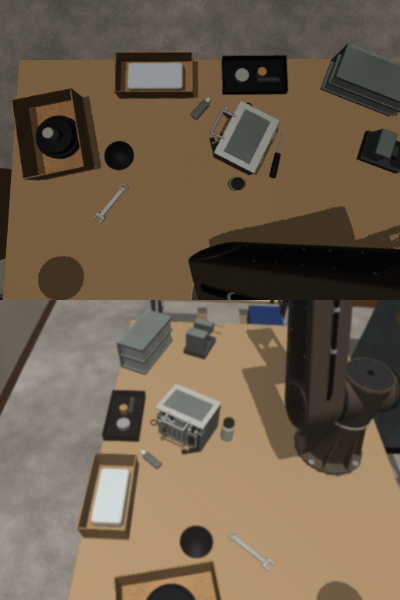

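```bash
cat >> h.py <<'E'
M={'tub':(0,0,0),'lid_bar':(0,.123,.156),'pegs_mid':(.05,.075,.134),'paddles_mid':(-.05,.075,.134),'pull_grip':(.062,.115,.123)}
from scipy.optimize import least_squares
def fit(obs): # obs list of (label,xyz)
    a=np.array([M[l][:2] for l,_ in obs]);b=np.array([p[:2] for _,p in obs])
    def f(v):
        c,s=np.cos(v[2]),np.sin(v[2]);return (a@np.array([[c,s],[-s,c]])+v[:2]-b).ravel()
    r=least_squares(f,[.59,-.07,-.45],loss='soft_l1',f_scale=.004);print('fit',r.x.round(4),np.degrees(r.x[2]).round(2));print((r.fun*1e3).round(1).reshape(-1,2).tolist());return r.x
def case2w(v,p):
    c,s=np.cos(v[2]),np.sin(v[2]);return np.array([v[0]+c*p[0]-s*p[1],v[1]+s*p[0]+c*p[1]])
E
python3 - <<'E'
from h import *
obs=[('lid_bar',(.6473,.0427)),('paddles_mid',(.5838,.0262)),('pull_grip',(.6979,.0064)),('tub',(.5908,-.0688)),('lid_bar',(.6436,.0486)),('pegs_mid',(.6696,-.0207)),('paddles_mid',(.5842,.0265)),('pull_grip',(.6988,.0096))]
v=fit(obs)
print('bar',case2w(v,(0,.123)),'post90',case2w(v,(-.128,.225)))
s=robot.get_state();m=R.from_rotvec(s['ee_rot']).as_matrix();print(m.round(3))
E
python3 -c "
import cv2
a=cv2.imread('pics/side0.png')[60:260,150:512];cv2.imwrite('pics/c1.png',cv2.resize(a,None,fx=2.2,fy=2.2))"
```

```text
fit [ 0.5908 -0.0645 -0.4814] -27.58
[[0.4, 1.8], [-2.6, -1.1], [1.1, 2.3], [-0.0, 4.3], [4.1, -4.1], [0.2, -0.5], [-3.0, -1.4], [0.2, -0.9]]
bar [0.64770769 0.04450786] post90 [0.58147669 0.19417902]
[[ 0.     0.952  0.306]
 [ 0.     0.306 -0.952]
 [-1.     0.    -0.   ]]
```

View pics/c1.png

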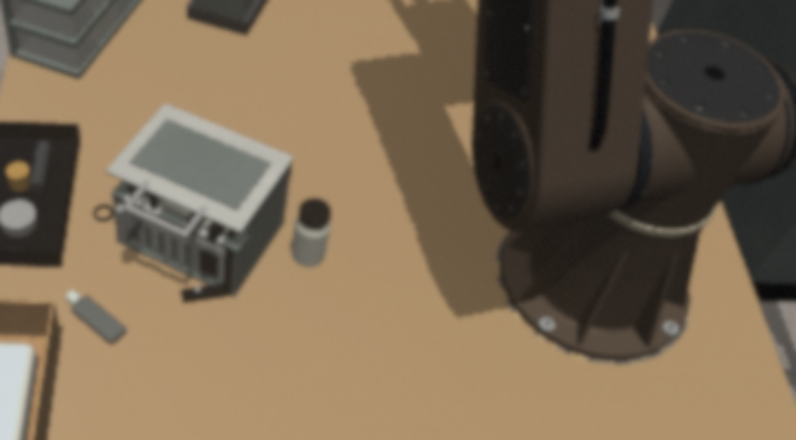

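apply_moves --rows "1 0.03 0.045 0.02 0 0 8; 1 0.06 0.09 0.04 0 0 16; 1 0.09 0.13 0.06 0 0 24; 1 0.12 0.175 0.08 0 0 32; 1 0.145 0.215 0.1 0 0 40; 1 0.17 0.255 0.12 0 0 48; 1 0.195 0.295 0.135 0 0 56; 1 0.22 0.33 0.15 0 0 64; 1 0.25 0.37 0.15 0 0 72; 1 0.28 0.41 0.15 0 0 80; 1 0.305 0.45 0.15 0 0 88; 1 0.33 0.49 0.15 0 0 96"

```text
time_s: 2.1
ee_pos: [0.5204, -0.1417, 0.3816]
ee_rot: [-0.331, 1.545, 0.33]
wrist_force: [0.2, 0.2, -0.5]
width: 0.0853
```

apply_moves --rows "1 0.03 0.03 0 0 0 8; 1 0.06 0.07 0 0 0 16; 1 0.09 0.11 0 0 0 24; 1 0.11 0.15 0 0 0 32; 1 0.12 0.173 0 0 0 38.6; 0 0.12 0.173 0 0 0 38.6; -0.2 0.12 0.173 0 0 0 38.6; -0.2 0.12 0.173 0 0 0 38.6; -0.2 0.12 0.173 0 0 0 38.6"

```text
time_s: 3.0
ee_pos: [0.6391, 0.0284, 0.3815]
ee_rot: [-0.846, 1.4, 0.846]
wrist_force: [-0.9, 0.4, 0.5]
width: 0.0342
```

```bash
python3 - <<'E'
from h import *
s=robot.get_state();print({k:np.round(s[k],3) for k in ['time_s','ee_pos','joint_positions','width','wrist_force']})
m=R.from_rotvec(s['ee_rot']).as_matrix();print(np.degrees(np.arctan2(m[1,2],m[0,2])),m[:,0].round(3))
c=look('wrist','w1.png');print(c['hand_eye'].round(3))
pts('wrist',c,['tub','lid_bar','pegs_mid','paddles_mid','pull_grip'])
c=look('side','s1.png');pts('side',c,['tub','lid_bar','pegs_mid','paddles_mid','pull_grip'])
E
```

```text
{'time_s': np.float64(3.0), 'ee_pos': array([0.639, 0.028, 0.381]), 'joint_positions': array([-0.003,  0.36 ,  1.418, -0.   ,  1.364, -1.09 ]), 'width': np.float64(0.034), 'wrist_force': array([-0.872,  0.413,  0.461])}
62.28484838762106 [ 0. -0. -1.]
[[-0.    -0.299  0.954 -0.143]
 [ 0.001 -0.954 -0.299  0.076]
 [ 1.     0.001  0.001  0.   ]
 [ 0.     0.     0.     1.   ]]
wrist tub 0.22 [0.7017 0.01   0.1209]
wrist lid_bar 0.57 [0.647  0.0477 0.1625]
wrist pegs_mid 0.57 [ 0.6639 -0.0213  0.1354]
wrist paddles_mid 0.65 [0.5806 0.0239 0.1335]
wrist pull_grip 0.96 [0.7072 0.0083 0.1214]
wrist pull_grip 0.16 [0.7317 0.1034 0.006 ]
side tub 0.89 [ 0.5933 -0.0689 -0.0017]
side lid_bar 0.56 [0.6452 0.0476 0.164 ]
side pegs_mid 0.66 [ 0.6686 -0.0217  0.1314]
side paddles_mid 0.48 [0.5821 0.0259 0.1348]
side pull_grip 0.91 [0.7006 0.0134 0.123 ]
```

View pics/w1.png

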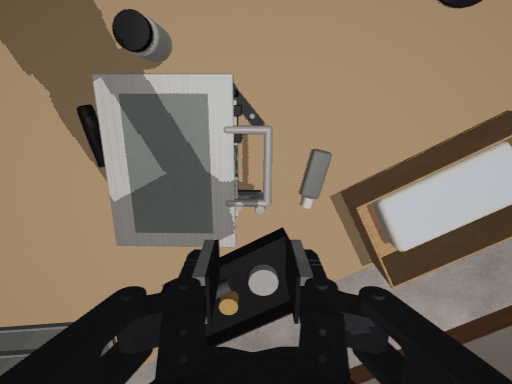

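```bash
python3 - <<'E'
from h import *
obs=[('lid_bar',(.6470,.0477)),('paddles_mid',(.5806,.0239)),('pull_grip',(.7072,.0083)),('tub',(.5933,-.0689)),('lid_bar',(.6452,.0476)),('pegs_mid',(.6686,-.0217)),('pegs_mid',(.6639,-.0213)),('paddles_mid',(.5821,.0259)),('pull_grip',(.7006,.0134)),
('lid_bar',(.6473,.0427)),('paddles_mid',(.5838,.0262)),('pull_grip',(.6979,.0064)),('tub',(.5908,-.0688)),('lid_bar',(.6436,.0486)),('pegs_mid',(.6696,-.0207)),('paddles_mid',(.5842,.0265)),('pull_grip',(.6988,.0096))]
v=fit(obs)
print('bar',case2w(v,(0,.123)))
s=robot.get_state();print(s['time_s'],s['ee_pos'])
c=look('wrist')
for uv in [(270,130),(268.5,166),(267,203)]: print(ray(c,uv,.156).round(4))
for uv in [(233.5,75),(237,245),(118,246),(98,76)]: print('lid',ray(c,uv,.159).round(4))
E
```

```text
fit [ 0.5916 -0.0648 -0.4705] -26.96
[[0.3, -2.8], [0.4, 0.8], [-8.2, 1.3], [-1.7, 4.1], [2.1, -2.7], [1.5, 1.1], [6.2, 0.7], [-1.1, -1.2], [-1.6, -3.8], [0.0, 2.2], [-2.8, -1.5], [1.1, 3.2], [0.8, 4.0], [3.7, -3.7], [0.5, 0.1], [-3.2, -1.8], [0.2, 0.0]]
bar [0.64732208 0.04486394]
3.6 [0.63944162 0.02946312 0.38120566]
[0.6116 0.0683 0.156 ]
[0.6495 0.0473 0.156 ]
[0.6914 0.0242 0.156 ]
lid [0.5386 0.0591 0.159 ]
lid [ 0.7243 -0.0368  0.159 ]
lid [ 0.6529 -0.1768  0.159 ]
lid [ 0.4696 -0.0754  0.159 ]
```

apply_moves --rows "-0.2 0.0095 0.0165 -0.04 0 0 0; -0.2 0.0095 0.0165 -0.08 0 0 0; -0.2 0.0095 0.0165 -0.12 0 0 0; -0.2 0.0095 0.0165 -0.16 0 0 0; -0.2 0.0095 0.0165 -0.19 0 0 0; -0.2 0.0095 0.0165 -0.19 0 0 0; -0.2 0.0095 0.0165 -0.19 0 0 0"

```text
time_s: 4.35
ee_pos: [0.6492, 0.046, 0.1918]
ee_rot: [-0.848, 1.4, 0.848]
wrist_force: [0.5, -0.6, 0.6]
width: 0.0344
```

```bash
python3 - <<'E'
from h import *
c=look('wrist','w2.png');s=robot.get_state();print(s['ee_pos'],s['width'],s['wrist_force'])
pts('wrist',c,['lid_bar','pull_grip'])
pts('side',look('side'),['lid_bar','pull_grip'])
E
```

```text
[0.64991224 0.04602258 0.19289085] 0.03431620320060187 [-0.27038853 -0.35647581  1.1603492 ]
wrist lid_bar 0.75 [0.6483 0.0465 0.1638]
wrist pull_grip 0.88 [0.7031 0.0089 0.1207]
side lid_bar 0.73 [0.6457 0.0466 0.1622]
side pull_grip 0.7 [0.5464 0.4299 0.0033]
side pull_grip 0.65 [0.7013 0.0105 0.1266]
```

View pics/w2.png

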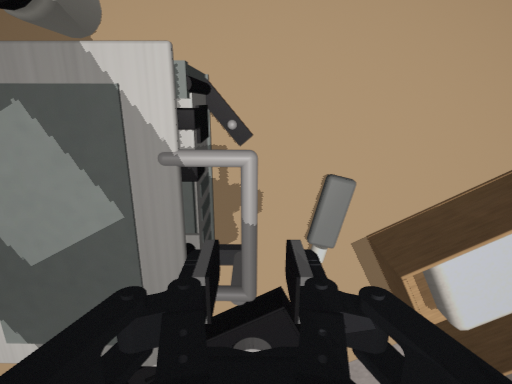

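apply_moves --rows "-0.2 0 0.0005 -0.03 0 0 0; -0.2 0 0.0005 -0.056 0 0 0; -0.2 0 0.0005 -0.057 0 0 0; -0.2 0 0.0005 -0.057 0 0 0; -1 0 0.0005 -0.057 0 0 0; -1 0 0.0005 -0.057 0 0 0; -1 0 0.0005 -0.057 0 0 0; -1 0 0.0005 -0.057 0 0 0; -1 0 0.0005 -0.057 0 0 0" --squeeze 40

```text
time_s: 5.55
ee_pos: [0.6485, 0.0441, 0.1353]
ee_rot: [-0.85, 1.401, 0.846]
wrist_force: [-6.0, -20.2, 1.1]
width: 0.0087
```

apply_moves --rows "-1 -0.001 -0.002 0 0 0 0; -1 -0.0014 -0.0028 0.012 0 0 0; -1 -0.0018 -0.0036 0.024 0 0 0; -1 -0.0027 -0.0054 0.036 0 0 0; -1 -0.0039 -0.0075 0.048 0 0 0; -1 -0.0055 -0.0105 0.0595 0 0 0; -1 -0.0072 -0.0139 0.071 0 0 0; -1 -0.0118 -0.0228 0.093 0 0 0; -1 -0.0176 -0.034 0.1136 0 0 0; -1 -0.0176 -0.034 0.1136 0 0 0"

```text
time_s: 6.55
ee_pos: [0.6308, 0.0105, 0.2509]
ee_rot: [-0.849, 1.399, 0.845]
wrist_force: [-1.1, -6.5, -3.2]
width: 0.0088
```

apply_moves --rows "-1 -0.0069 -0.0134 0.0189 0 0 0; -1 -0.0148 -0.0287 0.0358 0 0 0; -1 -0.0236 -0.0457 0.0505 0 0 0; -1 -0.0332 -0.0642 0.0628 0 0 0; -1 -0.0434 -0.0839 0.0725 0 0 0; -1 -0.0434 -0.0839 0.0725 0 0 0; -1 -0.0434 -0.0839 0.0725 0 0 0"

```text
time_s: 7.25
ee_pos: [0.5878, -0.0718, 0.3227]
ee_rot: [-0.847, 1.397, 0.846]
wrist_force: [-3.5, 5.5, 15.5]
width: 0.008
```

```bash
python3 - <<'E'
from h import *
s=robot.get_state();print(s['ee_pos'],s['joint_positions'].round(3),s['wrist_force'])
c=look('side','s2.png');pts('side',c,['lid_bar','pegs_mid','paddles_mid','pull_grip'])
a=c['color'][40:290,130:450,::-1];cv2.imwrite('pics/c2.png',cv2.resize(a,None,fx=2.2,fy=2.2))
E
```

```text
[ 0.58775295 -0.07178947  0.32267613] [-1.730e-01  3.180e-01  1.620e+00  1.000e-03  1.201e+00 -1.262e+00] [-3.45779328  5.50069168 15.46590737]
side lid_bar 0.89 [ 0.5848 -0.0702  0.3429]
side lid_bar 0.66 [0.6984 0.0095 0.1221]
side pegs_mid 0.7 [ 0.67   -0.0209  0.1354]
side paddles_mid 0.48 [0.5828 0.0261 0.1339]
side paddles_mid 0.22 [ 0.7432 -0.0931 -0.0021]
side pull_grip 0.69 [7.277e-01 1.086e-01 7.000e-04]
```

View pics/c2.png

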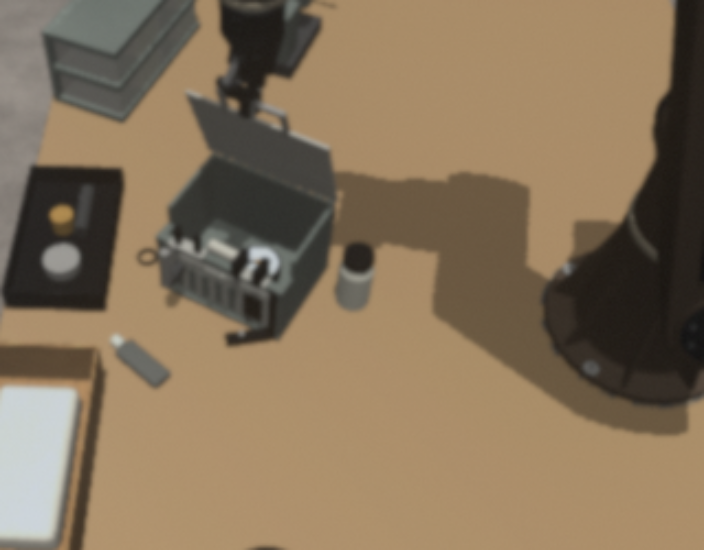

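apply_moves --rows "-0.25 0 0 0 0 0 0; -0.25 0 0 0 0 0 0; -0.25 0 0 0 0 0 0; -0.25 0 0 0.03 0 0 0; -0.25 0 0 0.06 0 0 0; -0.25 0 0 0.1 0 0 0; -0.25 0.01 0.015 0.11 0 0 -8; -0.25 0.022 0.025 0.11 0 0 -16; -0.25 0.035 0.035 0.11 0 0 -24; -0.25 0.045 0.045 0.11 0 0 -32; -0.25 0.055 0.05 0.11 0 0 -40; -0.25 0.06 0.055 0.11 0 0 -48"

```text
time_s: 8.7
ee_pos: [0.6485, -0.0161, 0.4299]
ee_rot: [-0.193, 1.563, 0.193]
wrist_force: [0.0, 0.1, -0.2]
width: 0.0324
```

apply_moves --rows "0.2 0.01 0 0 0 0 -8; 0.2 0.02 0 0 0 0 -16; 0.2 0.02 0 0 0 0 -24; 0.2 0.02 0 0 0 0 -32; 0.2 0.02 0 0 0 0 -40; 0.2 0.02 0 -0.03 0 0 -41.5; 0.2 0.02 0 -0.07 0 0 -41.5; 0.2 0.02 0 -0.11 0 0 -41.5; 0.2 0.02 0 -0.15 0 0 -41.5; 0.2 0.02 0 -0.15 0 0 -41.5; 0.2 0.02 0 -0.15 0 0 -41.5"

```text
time_s: 9.8
ee_pos: [0.668, -0.0165, 0.2809]
ee_rot: [0.371, 1.54, -0.371]
wrist_force: [0.0, -0.1, 2.3]
width: 0.0518
```

```bash
python3 - <<'E'
from h import *
s=robot.get_state();print(s['ee_pos'],s['width'],s['wrist_force']);m=R.from_rotvec(s['ee_rot']).as_matrix();print(np.degrees(np.arctan2(m[1,2],m[0,2])))
c=look('wrist','w3.png')
L=['tub','lid_bar','pegs_mid','paddles_mid','pull_grip']
pts('wrist',c,L);pts('side',look('side'),L);pts('top',look('top'),L)
E
```

```text
[ 0.66800371 -0.01652125  0.28094951] 0.05182824156555307 [ 0.03463428 -0.10294246  2.27601335]
-27.097793280393216
wrist tub 0.88 [ 0.5923 -0.0672 -0.0006]
wrist pegs_mid 0.64 [ 0.6657 -0.0202  0.1357]
wrist paddles_mid 0.76 [0.5799 0.0229 0.1334]
wrist pull_grip 0.69 [0.7046 0.0123 0.1204]
wrist pull_grip 0.51 [ 0.6652 -0.0204  0.1318]
side tub 0.67 [ 0.5909 -0.0706  0.0036]
side tub 0.65 [0.5483 0.0443 0.0011]
side lid_bar 0.77 [ 0.5844 -0.0672  0.3411]
side pegs_mid 0.65 [ 0.6728 -0.0194  0.1359]
side paddles_mid 0.79 [0.5852 0.0258 0.1315]
side paddles_mid 0.26 [ 0.5924 -0.0676  0.0022]
side pull_grip 0.76 [0.7025 0.0081 0.1218]
top lid_bar 0.85 [ 0.5866 -0.0727  0.3458]
top pegs_mid 0.7 [ 0.5461  0.4239 -0.0011]
top paddles_mid 0.67 [0.5838 0.0226 0.1329]
```

View pics/w3.png

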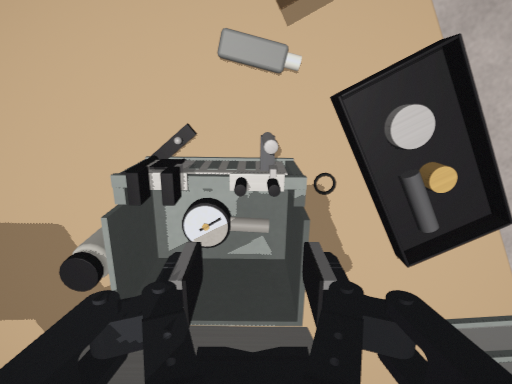

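```bash
python3 - <<'E'
from h import *
c=look('wrist')
g=c['color'][150:215,110:320,::-1];cv2.imwrite('pics/c3.png',cv2.resize(g,None,fx=3.8,fy=3.8,interpolation=cv2.INTER_CUBIC))
for uv in [(241,189),(274,189)]: print(ray(c,uv,.149).round(4))
for uv in [(137,190),(171,190)]: print(ray(c,uv,.149).round(4))
E
```

```text
[ 0.6583 -0.0137  0.149 ]
[ 0.6858 -0.0277  0.149 ]
[0.5712 0.0297 0.149 ]
[0.5996 0.0152 0.149 ]
```

View pics/c3.png

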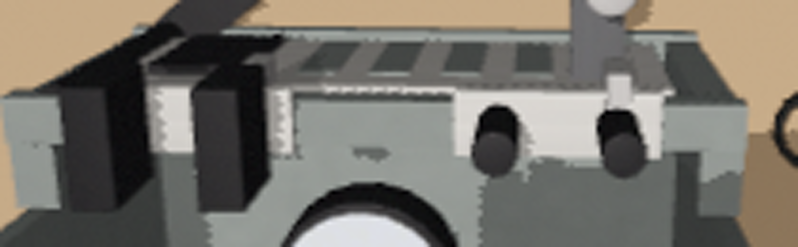

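```bash
python3 - <<'E'
from h import *
c=look('wrist')
v=(.5925,-.063,np.radians(-27.2));o=np.array(v[:2]);Rm=np.array([[np.cos(v[2]),-np.sin(v[2])],[np.sin(v[2]),np.cos(v[2])]])
for n,uv,zs in [('wall in',(697,180),(.146,.115)),('wall out',(740,180),(.146,.115)),('wall start',(720,150),(.146,.115)),('railend BR',(745,150),(.146,.115)),('railend TR',(745,100),(.146,.115)),('TL',(668,100),(.146,.115)),('Lwall in',(60,180),(.146,.115)),('Lwall out',(20,180),(.146,.115)),('pegR',(624,155),(.149,)),('pegL',(495,155),(.149,)),('corner',(695,35),(.146,.115))]:
  for z in zs:
    p=ray(c,(110+uv[0]/3.8,150+uv[1]/3.8),z);print(n,z,((p[:2]-o)@Rm*1e3).round(1))
g=c['color'][150:330,90:330,::-1];cv2.imwrite('pics/c4.png',cv2.resize(g,None,fx=3.2,fy=3.2,interpolation=cv2.INTER_CUBIC))
E
```

```text
wall in 0.146 [85.8 64.9]
wall in 0.115 [90.2 55.1]
wall out 0.146 [96.6 65. ]
wall out 0.115 [102.2  55.2]
wall start 0.146 [91.2 72.8]
wall start 0.115 [96.2 63.9]
railend BR 0.146 [97.4 72.8]
railend BR 0.115 [103.1  63.9]
railend TR 0.146 [96.7 85.5]
railend TR 0.115 [102.3  78.1]
TL 0.146 [77.8 85.5]
TL 0.115 [81.3 78. ]
Lwall in 0.146 [-73.9  64.5]
Lwall in 0.115 [-87.3  54.7]
Lwall out 0.146 [-83.9  64.5]
Lwall out 0.115 [-98.5  54.6]
pegR 0.149 [67.1 72.3]
pegL 0.149 [35.3 72.2]
corner 0.146 [ 83.7 101.6]
corner 0.115 [87.9 95.9]
```

View pics/c4.png

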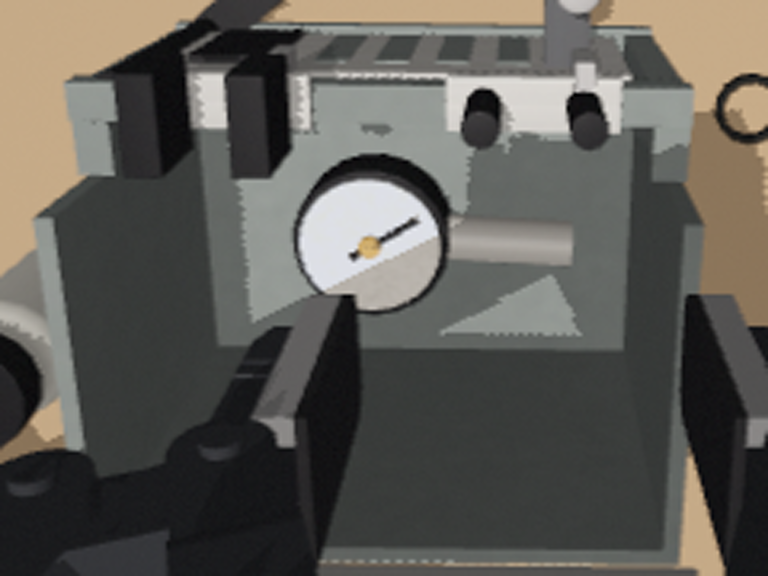

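apply_moves --rows "0.2 0.003 -0.005 -0.03 0 0 0; 0.2 0.003 -0.005 -0.07 0 0 0; 0.2 0.003 -0.005 -0.11 0 0 0; 0.2 0.003 -0.005 -0.135 0 0 0; 0.2 0.003 -0.005 -0.15 0 0 0; 0.2 0.003 -0.005 -0.157 0 0 0; 0.2 0.003 -0.005 -0.157 0 0 0; 0.2 0.003 -0.005 -0.157 0 0 0"

```text
time_s: 11.6
ee_pos: [0.6718, -0.0215, 0.1246]
ee_rot: [0.371, 1.537, -0.37]
wrist_force: [0.4, 0.6, 0.2]
width: 0.0513
```

apply_moves --rows "-1 0 0 0 0 0 0; -1 0 0 0 0 0 0; -1 0 0 0 0 0 0; -1 0 0 0 0 0 0; -1 0 0 0 0 0 0; -1 0 0 0 0 0 0; -1 0 0 0 0 0 0; -1 0 0 0 0 0 0" --squeeze 40

```text
time_s: 12.4
ee_pos: [0.6704, -0.021, 0.1248]
ee_rot: [0.371, 1.539, -0.37]
wrist_force: [-8.4, 3.4, 9.7]
width: 0.0239
```

apply_moves --rows "0.2 0 0 0 0 0 0; 0.2 0 0 0 0 0 0; 0.2 0 0 0 0 0 0; 0.2 0 0 0 0 0 0; 0.2 0 0 0.03 0 0 0; 0.2 0 0 0.065 0 0 0; 0.2 -0.03 0.015 0.065 0 0 0; 0.2 -0.06 0.031 0.065 0 0 0; 0.2 -0.089 0.046 0.065 0 0 0; 0.2 -0.089 0.046 0.065 0 0 0; 0.2 -0.089 0.046 0.065 0 0 0"

```text
time_s: 13.5
ee_pos: [0.5821, 0.0248, 0.1888]
ee_rot: [0.37, 1.538, -0.37]
wrist_force: [0.4, -0.2, -0.1]
width: 0.051
```

```bash
python3 - <<'E'
from h import *
s=robot.get_state();print(s['ee_pos'],s['width'],s['wrist_force'])
c=look('wrist','w5.png')
L=['lid_bar','pegs_mid','paddles_mid','pull_grip']
pts('wrist',c,L);pts('side',look('side','s5.png'),L)
E
```

```text
[0.58205837 0.02480023 0.18880694] 0.050983922864002086 [ 0.36024492 -0.1852192  -0.10130672]
wrist lid_bar 0.56 [ 0.7401 -0.0922  0.0033]
wrist pegs_mid 0.82 [ 0.6671 -0.0194  0.1321]
wrist paddles_mid 0.69 [0.5823 0.0201 0.1338]
wrist paddles_mid 0.61 [0.7042 0.0089 0.1222]
wrist pull_grip 0.86 [0.7058 0.008  0.1221]
side lid_bar 0.32 [ 0.55    0.4279 -0.0013]
side pegs_mid 0.73 [ 0.6699 -0.0211  0.1348]
side pegs_mid 0.35 [ 0.7427 -0.094  -0.0022]
side paddles_mid 0.46 [0.5851 0.0254 0.135 ]
side pull_grip 0.73 [0.6998 0.0087 0.1221]
```

View pics/w5.png

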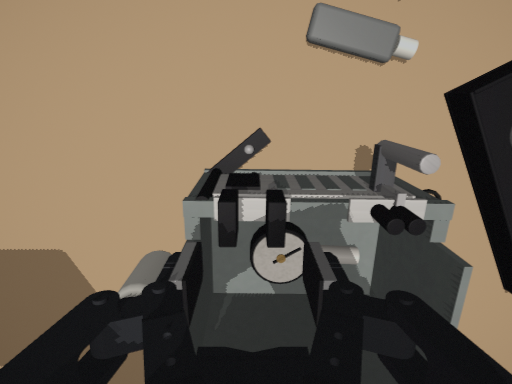

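apply_moves --rows "0.2 0.0005 0 -0.03 0 0 0; 0.2 0.0005 0 -0.05 0 0 0; 0.2 0.0005 0 -0.064 0 0 0; 0.2 0.0005 0 -0.064 0 0 0; -1 0.0005 0 -0.064 0 0 0; -1 0.0005 0 -0.064 0 0 0; -1 0.0005 0 -0.064 0 0 0; -1 0.0005 0 -0.064 0 0 0; -1 0.0005 0 -0.064 0 0 0; -1 0.0005 0 -0.064 0 0 0; -1 0.0005 0 -0.064 0 0 0; -1 0.0005 0 -0.064 0 0 0" --squeeze 40

```text
time_s: 15.2
ee_pos: [0.5816, 0.0249, 0.1254]
ee_rot: [0.371, 1.54, -0.371]
wrist_force: [-7.5, 4.0, 4.9]
width: 0.0243
```

apply_moves --rows "0.2 0 0 0 0 0 0; 0.2 0 0 0 0 0 0; 0.2 0 0 0 0 0 0; 0.2 0 0 0 0 0 0; 0.1 0 0 0.03 0 0 0; 0.1 0 0 0.07 0 0 0; 0.1 0.04 -0.005 0.09 0 0 0; 0.1 0.08 -0.01 0.09 0 0 0; 0.1 0.12 -0.015 0.09 0 0 0; 0.1 0.12 -0.015 0.09 0 0 0; 0.1 0.12 -0.015 0.09 0 0 0"

```text
time_s: 16.3
ee_pos: [0.7026, 0.0094, 0.2136]
ee_rot: [0.371, 1.54, -0.371]
wrist_force: [-0.9, 1.1, 0.5]
width: 0.047
```

```bash
python3 - <<'E'
from h import *
s=robot.get_state();print(s['ee_pos'],s['width'],s['wrist_force'])
c=look('wrist','w6.png')
L=['lid_bar','pegs_mid','paddles_mid','pull_grip']
pts('wrist',c,L);pts('side',look('side','s6.png'),L)
cv2.imwrite('pics/w6b.png',c['color'][60:300,:,::-1])
E
```

```text
[0.70263325 0.00937878 0.21363679] 0.04701859071888689 [-0.92085845  1.09419159  0.46314401]
wrist pegs_mid 0.98 [ 0.6644 -0.0212  0.1328]
wrist paddles_mid 0.93 [0.5844 0.0235 0.132 ]
wrist pull_grip 0.8 [0.7025 0.0053 0.1236]
side lid_bar 0.68 [ 0.5827 -0.066   0.3468]
side pegs_mid 0.45 [ 0.6721 -0.0221  0.134 ]
side paddles_mid 0.54 [0.5835 0.0241 0.1332]
side pull_grip 0.55 [0.6987 0.0071 0.1223]
side pull_grip 0.53 [0.5836 0.0264 0.1342]
```

View pics/w6.png

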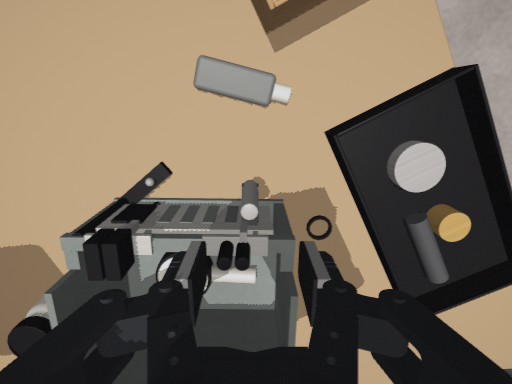

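```bash
python3 - <<'E'
from h import *
c=look('wrist')
print(ray(c,(250,211),.142),c['pose'][:3,3])
E
```

```text
[0.70042666 0.00797461 0.142     ] [0.7377364  0.07758536 0.35797556]
```

apply_moves --rows "0.1 -0.002 -0.001 -0.03 0 0 0; 0.1 -0.002 -0.001 -0.06 0 0 0; 0.1 -0.002 -0.001 -0.09 0 0 0; 0.1 -0.002 -0.001 -0.107 0 0 0; 0.1 -0.002 -0.001 -0.107 0 0 0; -1 -0.002 -0.001 -0.107 0 0 0; -1 -0.002 -0.001 -0.107 0 0 0; -1 -0.002 -0.001 -0.107 0 0 0; -1 -0.002 -0.001 -0.107 0 0 0; -1 -0.002 -0.001 -0.107 0 0 0; -1 -0.002 -0.001 -0.107 0 0 0" --squeeze 70

```text
time_s: 17.95
ee_pos: [0.7, 0.0089, 0.109]
ee_rot: [0.371, 1.539, -0.37]
wrist_force: [-7.7, 2.5, 7.6]
width: 0.012
```

apply_moves --rows "-1 0.002 0.0135 0 0 0 0; -1 0.0034 0.0269 0 0 0 0; -1 0.003 0.0404 0 0 0 0; -1 0.0021 0.0539 0 0 0 0; -1 -0.0006 0.0672 0 0 0 0; -1 -0.0039 0.0803 0 0 0 0; -1 -0.0085 0.093 0 0 0 0; -1 -0.0143 0.1052 0 0 0 0"

```text
time_s: 18.75
ee_pos: [0.6904, 0.1151, 0.1093]
ee_rot: [0.372, 1.53, -0.368]
wrist_force: [19.6, 0.9, -2.9]
width: 0.0123
```

apply_moves --rows "-1 -0.0038 0.0127 0 0 0 0; -1 -0.0117 0.0238 0 0 0 0; -1 -0.0204 0.0341 0 0 0 0; -1 -0.03 0.0436 0 0 0 0; -1 -0.0404 0.0523 0 0 0 0; -1 -0.0515 0.06 0 0 0 0; -1 -0.0633 0.0667 0 0 0 0; -1 -0.0756 0.0724 0 0 0 0"

```text
time_s: 19.55
ee_pos: [0.613, 0.1885, 0.1092]
ee_rot: [0.373, 1.533, -0.367]
wrist_force: [12.1, 7.4, 0.7]
width: 0.0123
```

```bash
python3 - <<'E'
from h import *
s=robot.get_state();p=s['ee_pos'];print(p,s['wrist_force'],s['joint_positions'].round(2))
h=np.array([.5485,.0425]);d=p[:2]-h;print('rad',np.linalg.norm(d),'ang',np.degrees(np.arctan2(d[1],d[0]))+12.27)
E
```

```text
[0.61304656 0.18854446 0.10915102] [12.07490457  7.42914609  0.69049867] [0.25 0.6  1.73 0.   0.81 0.72]
rad 0.1596722981367502 ang 78.42624186178072
```

apply_moves --rows "-1 -0.007 0.003 0 0 0 0; -1 -0.015 0.0055 0 0 0 0; -1 -0.022 0.0075 0 0 0 0; -1 -0.03 0.009 0 0 0 0; -1 -0.03 0.009 0 0 0 0; -1 -0.03 0.009 0 0 0 0"

```text
time_s: 20.15
ee_pos: [0.582, 0.1968, 0.1089]
ee_rot: [0.372, 1.535, -0.368]
wrist_force: [3.1, 6.8, 9.1]
width: 0.0121
```

```bash
python3 - <<'E'
from h import *
s=robot.get_state();p=s['ee_pos'];print(p,s['wrist_force'],s['width'])
L=['tub','lid_bar','pegs_mid','paddles_mid','pull_grip','gate']
ims=[]
for cam in ['wrist','side','top']:
    c=look(cam,cam+'7.png');pts(cam,c,L);ims.append(c['color'][:,:,::-1])
a=np.hstack([cv2.resize(ims[0],(400,300)),cv2.resize(ims[1][90:290,180:446],(400,300))])
b=cv2.resize(ims[2][90:270,220:460],(400,300))
cv2.imwrite('pics/c7.png',np.vstack([a,np.hstack([b,b*0])]))
E
```

```text
[0.58199715 0.1967887  0.10893567] [3.12399346 6.81911885 9.06425937] 0.01213015683343101
wrist pull_grip 0.82 [0.583  0.1945 0.1226]
side lid_bar 0.53 [ 0.6725 -0.0213  0.1352]
side pegs_mid 0.61 [ 0.6691 -0.0214  0.1365]
side pull_grip 0.76 [0.5824 0.1959 0.1219]
top tub 0.63 [ 0.59   -0.0679  0.0006]
top lid_bar 0.56 [ 0.5858 -0.0724  0.3425]
top pegs_mid 0.64 [ 0.6703 -0.0192  0.1384]
top paddles_mid 0.58 [0.7293 0.1013 0.0026]
top paddles_mid 0.53 [0.5836 0.0271 0.1347]
top pull_grip 0.33 [ 0.5714 -0.0673  0.0107]
top gate 0.65 [0.5481 0.04   0.0008]
```

View pics/c7.png

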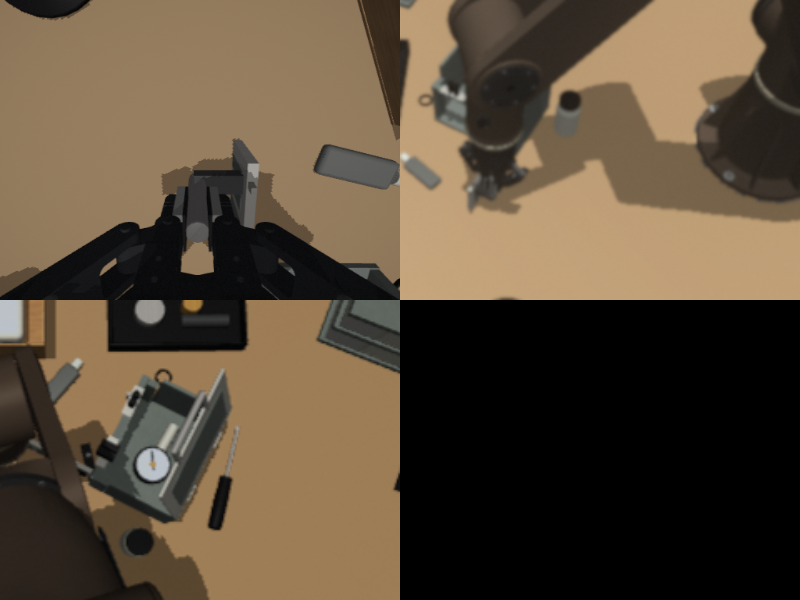

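```bash
python3 -c "
import cv2
a=cv2.imread('pics/wrist7.png')[170:320,230:380];a=cv2.resize(a,None,fx=4,fy=4,interpolation=cv2.INTER_CUBIC);cv2.imwrite('pics/c8.png',a)"
```

```text
(no output)
```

View pics/c8.png

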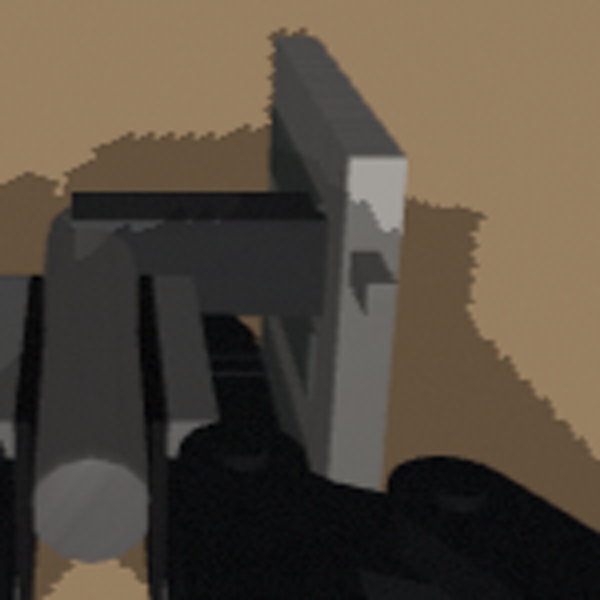

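```bash
python3 - <<'E'
from h import *
c=look('wrist')
for a,b in [((348,158),(330,475)),((406,158),(383,490))]:
    p,q=[ray(c,(230+u/4,170+v/4),.092) for u,v in (a,b)];d=p-q
    print(p,q,np.degrees(np.arctan2(d[1],d[0])))
    print('line hits from hinge: offset', np.cross(d[:2]/np.linalg.norm(d[:2]),np.array([.549,.0445])-q[:2]))
s=robot.get_state();print(s['wrist_force'],s['time_s'])
E
```

```text
[0.62373445 0.19681846 0.092     ] [0.60095478 0.15117103 0.092     ] 63.4791858043589
line hits from hinge: offset -0.0011433688743162501
[0.6309401  0.19313161 0.092     ] [0.60708431 0.14506193 0.092     ] 63.60593762982424
line hits from hinge: offset 0.007325438042805929
[3.33282293 8.0299337  8.980454  ] 21.25<stdin>:6: DeprecationWarning: Arrays of 2-dimensional vectors are deprecated. Use arrays of 3-dimensional vectors instead. (deprecated in NumPy 2.0)
```

```bash
python3 - <<'E'
from h import *
print(robot.job_done());s=robot.get_state();print(s['time_s'],s['ee_pos'],s['width'])
E
```

```text
the job is handed in; nothing more can be done
None
the job is handed in; nothing more can be done
```

I opened the case in the order you asked and handed the job in at about 21 s, with the gripper still holding the gate post against the spring.

- **Lid:** it stands at about 70°. In the last top picture its pull bar was 342 mm up, where 70° puts it.
- **Catches:** I squeezed the pegs first, then the paddles. The fingers stopped at readings of 23.9 and 24.3 mm. The gripper reads about 1.5 to 2 mm low on the parts I could check, so both are at the 26 mm stop. A wrist picture taken after both squeezes showed both still together.
- **Gate:** it is past its click stop. Its top edge in the wrist picture puts it at about 90.7° to the side of the case, give or take 1–2°. The post is gripped with 70 N. The highest force in the readings I took after each move was about 22 N, well under the limits.
- **Other things:** the gauge, jar, screwdriver, tube, ring and tray that showed in the last pictures looked unmoved. I did not measure them, or check the ones out of view.

**Readings that disagreed:** tracking the gripper along the gate's arc gave about 1–2° uncertainty in the angle, so I relied on the edge measurement. In the last pictures a few network detections were wrong: the paddles were reported at the grease tube, and the lid bar at the pegs in the side picture. I ignored those.

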